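# Click the filter slide to its third filter, then open the beam shutter

### The arm

A 6-joint arm with a two-finger parallel gripper is mounted at the origin on a cart in front of the work surface, level with it; the furniture and walls round the work are solid. World frame = base frame: x ahead of the robot, y to its left, z up, the work surface at z = 0. Lengths are in mm, angles in rad, forces in N, time in s.
With the tool pointing down it reaches from about 350 to 975 mm from the base axis. Payload 7.1 kg.
Tool frame: the origin (TCP) lies at the very end of the fingers, on their centre line; the grasp point (between the pads) lies 19 mm behind it; z points along the fingers, y is the line along which they close (so a half turn about z gives the same grasp; the last joint's range is limited). The gripper opens to 88 mm and grips with 3 to 60 N. Pads are 20 mm wide; open, the fingers measure 115 mm over their backs; the gripper's body (75 mm by 178 mm) begins 61 mm behind the grasp point.
Start: joints at [-0.019, 0.423, 1.63, -0, 1.089, -0.019], TCP at [624.984, 0.026, 194.075] pointing down, gripper open.
Joint ranges: [-3, 3], [-0.9, 2.11], [0.09, 2.58], [-1.31, 4.45], [0.11, 2.69], [-2.54, 2.54]. Speed limits (rad/s): [2.39, 2.39, 3.01, 3.14, 3.14, 3.14].

### API

Orientations are given as a rotation vector (axis times angle).
In Python, from workcell import ctrl gives the robot as it stands. The module is installed in compiled form; this text tells all that it offers.
- The arm moves only by the shell command python3 -m inch 'ROWS'. ROWS is JSON, a list of rows, each a list of 7 numbers: the shift along the tool's x, y, z scaled (see below), then the turn, a rotation vector about the tool's x, y, z scaled (see below), then the closure, from -1 (fully open) to 1 (shut). In form: [[tx, ty, tz, wx, wy, wz, hand], ...]. A call has 1 to 10 rows; each row is the pose to reach, as a shift and turn from the pose commanded when the call began, along the tool's axes at that moment; what a row does not reach only later rows make up. The controller multiplies each number of a shift by 0.15 m and each number of a turn by pi/4 rad. A row lasts 1/8 s, in which the tool goes at most 62.5 mm and 10.7 degrees, less where a joint would pass 70% of its speed; a pose out of reach is approached as far as the arm can. A call with a number of a shift or a turn outside -1 to 1 is refused whole. A call with a gripper value outside its range is refused whole. The fingers move at their own pace and stop on an object; the grip force is fixed at half the most. Time passes only in rows, so rows that repeat a pose let the fingers close. It gives the time, the measured TCP pose, the force, the opening and the grip force at its end, in the units of the state.
- ctrl.get_obs(): the state, without advancing time (a new reading comes with each control period).
- ctrl.get_image(name): name is "side" or "top" or "wrist"; returns the picture (384x512x3 uint8, red, green, blue); there is no depth.
- ctrl.camera_params(name): a dict with "vfov" (degrees; the focal length in pixels is half the picture's height over the tangent of half this angle, whatever the lens; pixels are square), "cx", "cy" (the principal point, pixels), "distortion" ([k1, k2, p1, p2, k3] as OpenCV has them; the pictures are not rectified), "eye" and "attitude" of the camera in the world; the wrist camera has in their place "tool_from_camera" (4x4, takes a point from camera to tool coordinates, whose origin is the TCP and whose axes are the flange's). Camera axes: x right, y up, looking along -z (the intrinsics and any distortion apply to the point x, -y, -z); pixel columns grow to the right and rows downward; lengths in mm; the calibration is good to about 2 mm. A picture is of the moment at which its call begins: read the wrist's pose just before it. camera_params takes no time and is no camera call.
- ctrl.close_job(): hands the job in; it is judged then, once.
The state is a dict: "t": time; "qpos": joint angles; "qvel": joint speeds; "joint_torque": joint torques, N m; "ee_pos": TCP position; "orientation": TCP orientation; "ft_force": force on the tool from outside, world axes, zero at the start; "moment": the same for the moment, N m; "width": finger opening in mm; "grasp_force": force on a finger pad.
Only numpy, scipy, OpenCV 4.12 (cv2) and the standard library are available. Lean on these libraries where they do the work, as an engineer would, in place of code of your own. Each camera call takes 0.05 s, during which the arm holds its last target. There are 200 camera calls.

### The job

Set the attenuator on the optical rail to its third filter, then let the beam through to the power sensor: with a fingertip push the slide's red tab away from the robot's side of the rail until the slide rests in its third-filter notch, three clicks on from the no-filter notch at the near end of its travel (it may already stand one click on), and do not let it run on into the fourth. Only once the filter is in place, push the shutter's blue-knobbed lever over until the shutter is fully open. Only push: do not pinch the tab or the lever, lift nothing, and leave the loose things on the table where they are.

Things in the scene. Friction and masses are not known exactly. Their poses are not given: they have to be found in the camera images.
- optical_rail: Aluminium optical rail fixed to the table, 420 long, 64 wide with its carriers, 22 high. Origin: centre of its underside; local y runs along the rail (and the beam). From +y to -y it carries a black finned light source, the shutter, the attenuator and a power sensor. All of these are at most 130 high above the table and are fixed.
- attenuator: Fixed guide of the filter slide: black, two cheeks 100 long (local x), 24 wide over both, tops 58 above its origin. Origin: centre of its carrier's underside, on the rail's top (22 above the table). Local x is the slide's direction and points away from the robot; local y along the rail. Five white dots on each cheek's top at x = -44, -22, 0, 22, 44 mark the five notches.
- push_tab (a point): Centre of the upright red tab on top of the aluminium filter slide; it moves with the slide. Tab: 8 thick (local x), 30 wide (y), 32 high (z), its top 92 and bottom 60 above the attenuator's origin; axes as the attenuator's. The slide plate below it is 126 long, 6 thick, top at 55. In notch n the tab stands at x = -44 + 22 n mm in the attenuator's frame.
- attenuator_slide (a joint): Slide position in m, growing away from the robot. Sprung-ball notches every 22 mm: 0 no filter (near end), 0.022, 0.044, 0.066, 0.088 = filters 1 to 4; ends at -0.001 and 0.089. Leaving a notch takes about 5 N, fading to none at the ridge half-way (11 mm on); 2 to 4 mm past it the slide snaps on into the next notch by itself. Starts in notch 0 or 1.
- shutter: Fixed shutter stand on the rail: black upright plate 46 x 8, top 74 above its origin, bored for the beam. Origin: centre of its carrier's underside, on the rail's top (22 above the table); local x points away from the robot, y along the rail. The lever's pivot runs along y at 66 above the origin.
- lever_knob (a point): Centre of the blue cross knob (11 thick, 31 long along y) at the end of the shutter lever, 34 from the pivot and 7.5 to +y of the shutter's middle. Closed: leans 0.45 rad towards the robot, at x = -15, 97 above the shutter's origin. Open: x = +15, 97 above it; upright between: 100. The stem below is a 5 thick rod. Local z runs up the stem.
- shutter_lever (a joint): Shutter lever angle in rad: 0 closed (lever leans towards the robot, round steel blade over the bore), 0.90 fully open (lever leans away from the robot, against its stop). It stays where it is left; pushing it at the knob takes about 2 N. Starts between 0 and 0.06.
- red_coupler: Bystander: loose red plastic lead coupler, 12 x 42 x 12. Origin: centre of its underside. Leave it.
- blue_coupler: Bystander: loose blue plastic lead coupler, 12 x 42 x 12. Origin: centre of its underside. Leave it.
- clamp: Bystander: loose light grey slotted table clamp, 26 x 75 x 17. Origin: centre of its underside. Leave it.
- dropper_bottle: Bystander: loose amber dropper bottle with a black cap, 32 across, 105 high. Origin: centre of its underside. Leave it.
- amber_filter: Bystander: loose spare filter, amber glass in a square black frame, 50 x 50 x 9, lying on the lid of a blue parts box (29 high, fixed). Origin: centre of its underside. Leave it.
- mirror_mount: Bystander: loose small square mirror in a black mount on a foot, 52 wide, 106 high. Origin: centre of its underside. Leave it.
- post_holder: Bystander: loose light grey post holder with a steel post, 25 x 41, 95 high. Origin: centre of its underside. Leave it.
- clear_bush: Bystander: loose white plastic bush, 26 across, 12 high. Origin: centre of its underside. Leave it.

How it is judged (in metres and radians):
On the way, in this order (a step that is already met when the one before it is completed fails the run):
1. the slide rests in its third-filter notch while the shutter is still closed (value of joint attenuator_slide between 0.063 and 0.069 m and velocity of joint attenuator_slide between -0.02 and 0.02 m/s and value of joint shutter_lever below 0.2 rad), for 0.2 s.
2. the shutter lever is fully over to open (value of joint attenuator_slide between 0.063 and 0.069 m and value of joint shutter_lever above 0.82 rad), for 0.2 s.
At the end, for the whole second after the job is handed in: The slide rests in the third-filter notch (joint 66 mm, within 3 mm), the shutter lever is fully open (over 0.82 of 0.90 rad), and every loose thing lies within 20 mm of where it began (all of step 2 and distance of each of red_coupler, blue_coupler, clamp, mirror_mount, post_holder, dropper_bottle, amber_filter, clear_bush from where it was at the start of the episode below 0.02 m); the robot touches nothing.
It fails at once if the slide runs on past the third-filter notch over the ridge to the fourth (value of joint attenuator_slide above 0.0775 m).
It fails at once if the shutter is opened while the third filter is not in the beam (value of joint shutter_lever above 0.3 rad and not (value of joint attenuator_slide between 0.061 and 0.071 m)).
It fails at once if the tab is pinched between the fingers (x of the grasp point in the frame of push_tab between -0.004 and 0.004 m and y of the grasp point in the frame of push_tab between -0.02 and 0.02 m and z of the grasp point in the frame of push_tab between -0.03 and 0.02 m and contact force between the fingers and attenuator_slide above 1 N).
It fails at once if the shutter lever is pinched between the fingers (x of the grasp point in the frame of lever_knob between -0.004 and 0.004 m and y of the grasp point in the frame of lever_knob between -0.018 and 0.018 m and z of the grasp point in the frame of lever_knob between -0.03 and 0.012 m and contact force between the fingers and shutter_lever above 1 N).
It fails at once if a loose thing on the table is lifted or shifted by more than 20 mm (distance of any of red_coupler, blue_coupler, clamp, mirror_mount, post_holder, dropper_bottle, amber_filter, clear_bush from where it was at the start of the episode above 0.02 m).
It also fails if it takes over 56 s, if anything falls off the work surface, if the arm or the gripper's body presses on something with over 40 N, if the wrist force passes 120 N, or if a joint passes its speed limit or range.

## Working session

There is one attempt and no reset: what is moved stays moved. The work goes in short steps, Python scripts to look and compute and a shell command to move; the robot and the scene stay as the last step left them, time stands still between calls to the robot, and variables do not carry over. Pictures are saved under pics/ and viewed, at most 10 in all, crops included, and the job is handed in when it is done.

```bash
mkdir -p pics
python3 - <<'E'
from workcell import ctrl
import cv2
for n in ("top","side","wrist"):
    print(n,ctrl.camera_params(n)); 
for n in ("top","side"):
    cv2.imwrite(f"pics/{n}0.png",ctrl.get_image(n)[:,:,::-1])
print(ctrl.get_obs())
E
```

```text
top {'vfov': 57.256089294697865, 'cx': 255.6578563636282, 'cy': 191.1279241446244, 'distortion': array([-0.08108153,  0.        ,  0.        ,  0.        ,  0.        ]), 'eye': array([ 409.81602137,  122.68937785, 1241.15445007]), 'attitude': array([ 0.06446941, -0.0718709 , -1.55775994])}
side {'vfov': 57.48132533831832, 'cx': 254.59535808755828, 'cy': 189.36185379845531, 'distortion': array([0.0191229, 0.       , 0.       , 0.       , 0.       ]), 'eye': array([ 583.15736315, 1196.91589888,  796.96797729]), 'attitude': array([0.05166811, 1.4763775 , 2.72752171])}
wrist {'vfov': 68.03009312382264, 'cx': 253.77982054110672, 'cy': 189.4198189115298, 'distortion': array([-0.01070986,  0.        ,  0.        ,  0.        ,  0.        ]), 'tool_from_camera': array([[-4.49199314e-04,  9.69509324e-01,  2.45054011e-01,
         6.62844628e+01],
       [ 9.99999863e-01,  5.01292291e-04, -1.50204838e-04,
        -5.44391645e-02],
       [-2.68468677e-04,  2.45053910e-01, -9.69509417e-01,
        -1.90787481e+02],
       [ 0.00000000e+00,  0.00000000e+00,  0.00000000e+00,
         1.00000000e+00]])}
{'t': 0.1, 'qpos': array([-1.90090550e-02,  4.23747675e-01,  1.63061909e+00, -9.65437562e-06,
        1.08861459e+00, -1.89849586e-02]), 'qvel': array([-4.90342698e-04, -2.86823590e-03, -1.42621327e-03, -4.99742093e-04,
       -9.71008476e-05, -1.68996406e-03]), 'joint_torque': array([ 6.49496542e-04, -5.45618248e+01, -2.74323839e+01,  6.46709581e-02,
        1.88581715e-02,  1.54216096e-06]), 'ee_pos': array([6.24447342e+02, 2.76727596e-02, 1.93387755e+02]), 'orientation': array([-2.22075976e+00, -2.22071621e+00,  1.52207864e-03]), 'ft_force': array([-0.39788167,  0.08229985, -0.98856787]), 'moment': array([-0.00023939, -0.02860708, -0.04191082]), 'grasp_force': 0.0, 'width': 87.77382416157407}
```

View pics/top0.png

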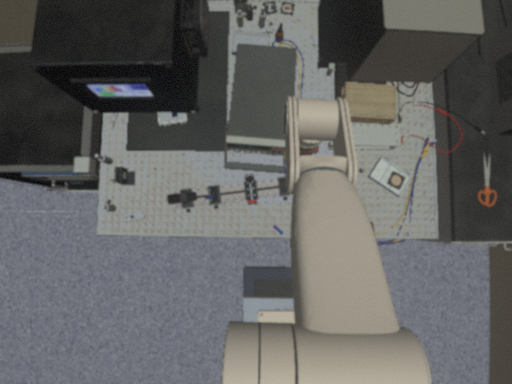

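View pics/side0.png

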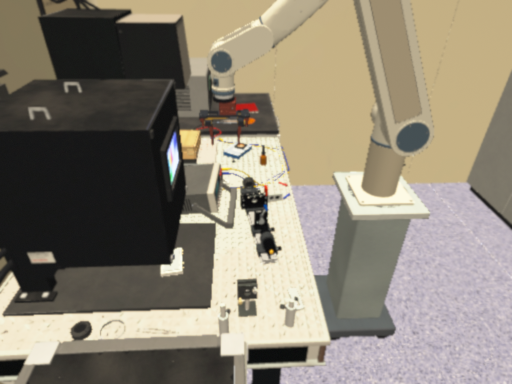

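The top view shows the light source near (182,198), the shutter near (213,195) and the attenuator near (251,188), with the red tab near (252,202). I'll enlarge that area.

```bash
cat > h.py <<'E'
import numpy as np, cv2
from workcell import ctrl
from scipy.spatial.transform import Rotation as R
def cam(n,obs=None):
    p=ctrl.camera_params(n); f=192/np.tan(np.radians(p['vfov']/2))
    K=np.array([[f,0,p['cx']],[0,f,p['cy']],[0,0,1]])
    if n=='wrist':
        T=p['tool_from_camera']; Rt=R.from_rotvec(obs['orientation']).as_matrix()
        Rc=Rt@T[:3,:3]; e=Rt@T[:3,3]+obs['ee_pos']
    else: Rc=R.from_rotvec(p['attitude']).as_matrix(); e=p['eye']
    return K,p['distortion'],Rc,e
def ray(c,uv):
    K,d,Rc,e=c
    q=cv2.undistortPoints(np.array([[uv]],float),K,d)[0,0]
    return e,Rc@np.array([q[0],-q[1],-1])
def at_z(c,uv,z):
    e,r=ray(c,uv); return e+r*(z-e[2])/r[2]
def proj(c,P):
    K,d,Rc,e=c; x=Rc.T@(np.array(P,float)-e); x=x*[1,-1,-1]
    return cv2.projectPoints(x[None,None],np.zeros(3),np.zeros(3),K,d)[0][0,0]
def crop(img,x0,y0,w,h,s,fn):
    cv2.imwrite(fn,cv2.resize(img[y0:y0+h,x0:x0+w,::-1],None,fx=s,fy=s,interpolation=cv2.INTER_CUBIC))
E
python3 - <<'E'
from h import *
t=cv2.imread('pics/top0.png')[:,:,::-1]
crop(t,160,165,150,75,5.3,'pics/topc.png')
c=cam('top')
for uv,z in [((252,202),100),((251,188),80),((213,195),96),((182,198),80),((290,186),22)]: print(uv,at_z(c,uv,z).round(0))
E
```

```text
(252, 202) [474. 129. 100.]
(251, 188) [521. 133.  80.]
(213, 195) [495. 257.  96.]
(182, 198) [485. 362.  80.]
(290, 186) [536.  -2.  22.]
```

View pics/topc.png

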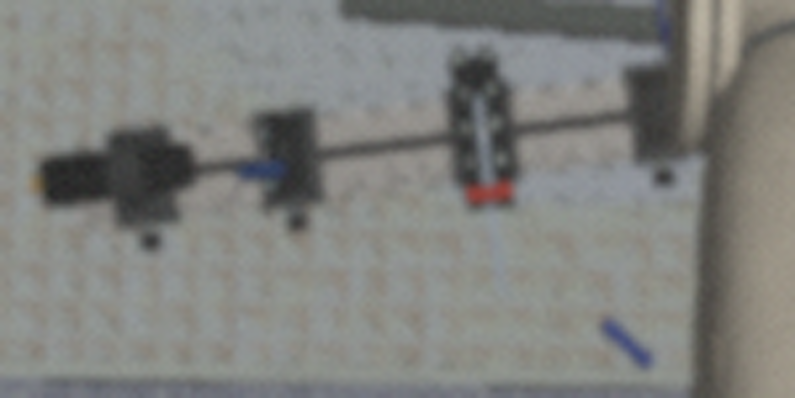

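The tab is near crop (490,190), the knob near (262,170), and the attenuator's axis runs up from the tab. I'll turn the tool 90° plus the rail yaw, bring it to the near side with the hand shut, and look with the wrist camera.

```bash
python3 -m inch '[[0.83,-0.9,0,0,0,-1,1],[0.83,-0.9,0,0,0,-1,1],[0.83,-0.9,0,0,0,-1,1],[0.83,-0.9,0,0,0,-1,1],[0.83,-0.9,0,0,0,-1,1],[0.83,-0.9,0,0,0,-1,1]]'
python3 -m inch '[[0,0,0,0,0,-1,1],[0,0,0,0,0,-1,1],[0,0,0,0,0,-1,1],[0,0,0,0,0,-1,1],[0,0,0,0,0,-1,1]]'
python3 -m inch '[[0.5,0,-0.1,0,0,-0.2,1],[0.5,0,-0.1,0,0,-0.2,1],[0.5,0,-0.1,0,0,-0.2,1],[0.5,0,-0.1,0,0,-0.2,1]]'
python3 - <<'E'
from h import *
o=ctrl.get_obs(); w=ctrl.get_image('wrist'); print(o['ee_pos'],o['orientation'],R.from_rotvec(o['orientation']).as_matrix().round(3),o['qpos'])
np.savez('w1.npz',**o); crop(w,0,0,512,384,1.5,'pics/w1.png')
t=ctrl.get_image('top'); cv2.imwrite('pics/top1.png',t[:,:,::-1])
E
```

```text
t: 0.85
ee_pos: [490.3, 124.3, 194.0]
orientation: [-1.207, -2.9, 0.0]
ft_force: [0.8, -0.9, -0.0]
width: 31.3
grasp_force: 0.0
t: 1.48
ee_pos: [490.4, 124.0, 193.9]
orientation: [-0.005, -3.141, 0.0]
ft_force: [-0.5, -0.5, 0.2]
width: 0.3
grasp_force: 0.0
t: 1.98
ee_pos: [416.5, 124.7, 209.4]
orientation: [-0.243, 3.131, 0.0]
ft_force: [-0.5, -0.5, 0.1]
width: 0.6
grasp_force: 0.0
[416.51717163 124.66291181 209.39041251] [-2.42819488e-01  3.13059977e+00  3.50625061e-04] [[-0.988 -0.154  0.002]
 [-0.154  0.988  0.   ]
 [-0.002  0.    -1.   ]] [ 2.63497088e-01  1.15951967e-01  2.01714714e+00 -8.84010075e-05
  1.00688963e+00 -1.46206858e+00]
```

View pics/w1.png

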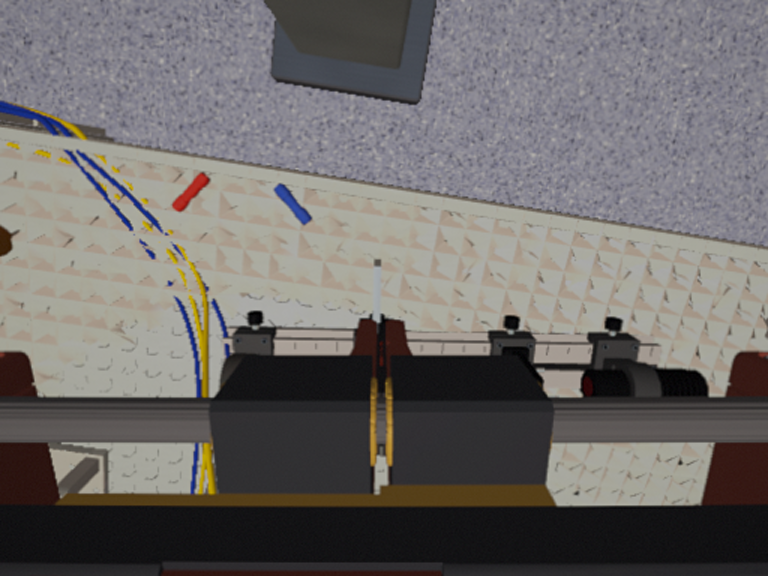

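The wrist view shows the slide plate's near end at (378,262)/1.5. The rail is nearly parallel to the image, and the gripper hides the tab. I'll compute the slide end and compare it with the tab seen from the top.

Run:
```python
from h import *
o=dict(np.load('w1.npz')); c=cam('wrist',o); t=cam('top')
f=lambda x,y:(x/1.5,y/1.5)
end=at_z(c,f(378,261),77); print('slide end',end)
# knobs on carriers (about same height)
a,b=at_z(c,f(255,318),35),at_z(c,f(613,324),35); d=(b-a)[:2]; print('yaw',np.arctan2(-d[0],d[1]))
img=cv2.imread('pics/top1.png')
g=img.astype(int)
red=((g[:,:,2]>g[:,:,1]+50)&(g[:,:,2]>g[:,:,0]+50)); blue=((g[:,:,0]>g[:,:,2]+35)&(g[:,:,0]>g[:,:,1]+25))
i0=cv2.imread('pics/top0.png').astype(int)
red=((i0[:,:,2]>i0[:,:,1]+50)&(i0[:,:,2]>i0[:,:,0]+50)); blue=((i0[:,:,0]>i0[:,:,2]+30)&(i0[:,:,0]>i0[:,:,1]+20))
for n,m,z in (('red',red,114),('blue',blue,119)):
  ys,xs=np.nonzero(m[170:215,190:280]); u=xs.mean()+190,ys.mean()+170; print(n,len(xs),u,xs.min()+190,xs.max()+190,ys.min()+170,ys.max()+170,at_z(t,u,z).round(1))
th=0.155; ex=np.array([np.cos(th),np.sin(th)])
print('tab from end',end[:2]+63*ex)
```

```text
slide end [413.88845343 121.89347513  77.        ]
yaw 0.13624368364472336
red 19 (np.float64(251.57894736842104), np.float64(200.94736842105263)) 248 255 200 202 [476.3 130.7 114. ]
blue 13 (np.float64(209.23076923076923), np.float64(196.53846153846155)) 206 212 196 197 [488.5 266.3 119. ]
tab from end [476.13317987 131.61942138]
```

The wrist and top measurements agree: the tab is near (476,131). It is about -44 from the attenuator's middle, so the slide is in notch 0. I'll descend behind the tab and approach it.

```bash
python3 -m inch '[[0,-0.017,0.4,0,0,0,1],[0,-0.017,0.78,0,0,0,1],[-0.1,-0.017,0.78,0,0,0,1],[-0.23,-0.017,0.78,0,0,0,1],[-0.23,-0.017,0.78,0,0,0,1]]'
python3 -m inch '[[-0.02,0,0,0,0,0,1],[-0.04,0,0,0,0,0,1],[-0.04,0,0,0,0,0,1]]'
python3 -m inch '[[-0.02,0,0,0,0,0,1],[-0.02,0,0,0,0,0,1]]'
python3 -m inch '[[-0.02,0,0,0,0,0,1],[-0.02,0,0,0,0,0,1]]'
python3 -m inch '[[-0.02,0,0,0,0,0,1],[-0.02,0,0,0,0,0,1]]'
```

```text
t: 2.7
ee_pos: [453.3, 128.2, 94.1]
orientation: [-0.245, 3.128, 0.001]
ft_force: [0.4, -0.4, 0.9]
width: 0.4
grasp_force: 0.0
t: 3.08
ee_pos: [455.5, 128.4, 92.5]
orientation: [-0.246, 3.131, 0.0]
ft_force: [0.0, -0.8, 0.0]
width: 0.6
grasp_force: 0.0
t: 3.32
ee_pos: [458.5, 128.8, 92.1]
orientation: [-0.246, 3.132, -0.0]
ft_force: [1.0, -0.4, -0.5]
width: 0.6
grasp_force: 0.0
t: 3.58
ee_pos: [461.6, 129.3, 92.1]
orientation: [-0.246, 3.132, 0.0]
ft_force: [0.2, 0.2, 0.5]
width: 0.2
grasp_force: 0.0
t: 3.82
ee_pos: [464.6, 129.8, 92.1]
orientation: [-0.246, 3.132, 0.0]
ft_force: [0.3, 0.2, -0.8]
width: 0.4
grasp_force: 0.0
```

```bash
for i in 1 2; do :; done
python3 -m inch '[[-0.01,0,0,0,0,0,1],[-0.01,0,0,0,0,0,1]]' | grep -E 'pos|force'
python3 -m inch '[[-0.01,0,0,0,0,0,1],[-0.01,0,0,0,0,0,1]]' | grep -E 'pos|force'
python3 -m inch '[[-0.01,0,0,0,0,0,1],[-0.01,0,0,0,0,0,1]]' | grep -E 'pos|force'
python3 -m inch '[[-0.01,0,0,0,0,0,1],[-0.01,0,0,0,0,0,1]]' | grep -E 'pos|force'
```

```text
ee_pos: [465.9, 130.0, 92.1]
ft_force: [0.1, 0.6, 0.3]
grasp_force: 0.0
ee_pos: [467.4, 130.2, 92.1]
ft_force: [0.1, -0.3, -0.5]
grasp_force: 0.0
ee_pos: [468.9, 130.5, 92.1]
ft_force: [-0.7, 0.3, -0.7]
grasp_force: 0.0
ee_pos: [470.4, 130.7, 92.1]
ft_force: [-0.6, -0.6, 0.9]
grasp_force: 0.0
```

Still no contact, so I'll look from the side and the top in one composite crop.

Run:
```python
from h import *
T=np.array([476,131,98])
ims=[]
for n in ('side','top'):
    c=cam(n); im=ctrl.get_image(n); cv2.imwrite(f'pics/{n}2.png',im[:,:,::-1]); u=proj(c,T); print(n,u)
    x,y=int(u[0])-30,int(u[1])-35; print(x,y)
    ims.append(cv2.resize(im[y:y+70,x:x+60],None,fx=6.5,fy=6.5,interpolation=cv2.INTER_CUBIC))
cv2.imwrite('pics/c2.png',np.hstack(ims)[:,:,::-1])
```

```text
side [267.0997027 189.6149617]
237 154
top [251.50451943 201.33017499]
221 166
```

View pics/c2.png

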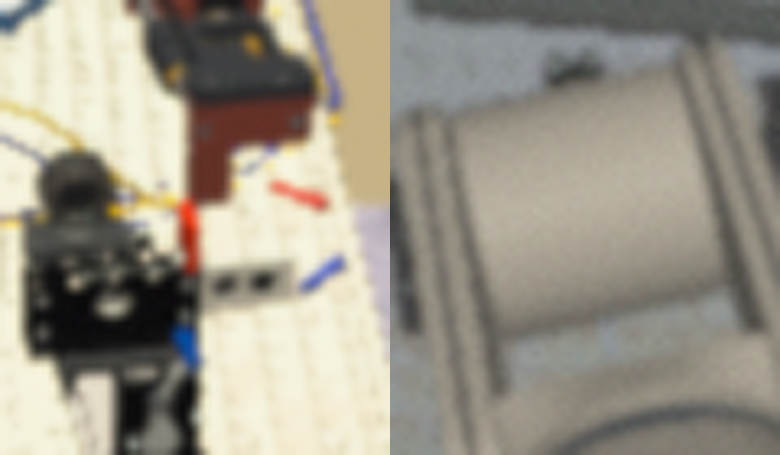

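Run:
```python
from h import *
s=cam('side'); p=lambda P:((proj(s,P)-[237,154])*6.5).round(0)
o=ctrl.get_obs(); print(o['ee_pos'],'tcp crop',p(o['ee_pos']),'+10',p(o['ee_pos']-[10,1.5,0]))
for z in (82,114): print('tab',z,p([476,131,z]))
for tgt,z in (((188,203),114),((188,275),82)):
  print(at_z(s,(tgt[0]/6.5+237,tgt[1]/6.5+154),z))
t=cam('top')
# triangulate tab top centre
A,b=[],[]
for c,uv in ((t,(251.6,200.9)),(s,(188/6.5+237,203/6.5+154))):
  e,r=ray(c,uv); r/=np.linalg.norm(r); M=np.eye(3)-np.outer(r,r); A.append(M); b.append(M@e)
X=np.linalg.lstsq(np.vstack(A),np.hstack(b),rcond=None); print(X[0],X[1])
```

```text
[470.20212753 130.68357979  92.04746415] tcp crop [206. 240.] +10 [223. 238.]
tab 82 [195. 255.]
tab 114 [197. 207.]
[480.3826501  126.17654537 114.        ]
[481.39739402 150.72647116  82.        ]
[478.53987335 130.28560336 116.30486817] [9.96497216]
```

The finger end appears above its predicted position, so I'll take a closer wrist crop.

Run:
```python
from h import *
o=ctrl.get_obs(); w=ctrl.get_image('wrist'); c=cam('wrist',o)
Rt=R.from_rotvec(o['orientation']).as_matrix()
for P in ([0,0,0],[10,0,0],[10,13,0],[10,-13,0],[10,0,-19],[10,0,-40]):
  print(P,((proj(c,o['ee_pos']+Rt@P)-[180,150])*5).round(0))
crop(w,180,150,150,110,5,'pics/w3.png')
```

```text
[0, 0, 0] [371. 323.]
[10, 0, 0] [371. 256.]
[10, 13, 0] [464. 255.]
[10, -13, 0] [278. 256.]
[10, 0, -19] [372. 298.]
[10, 0, -40] [372. 357.]
```

View pics/w3.png

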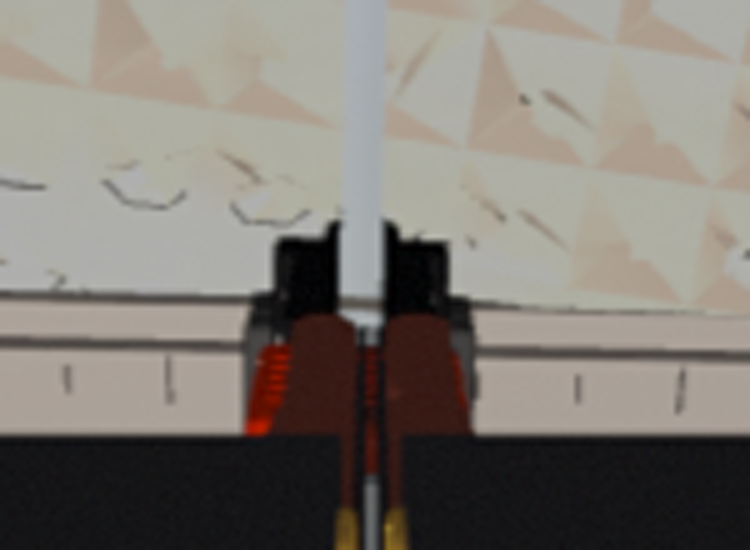

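Both views put the real finger end about 24 mm above the reported TCP, just over the tab's top. I'll back off, go down 18 mm and approach again.

```bash
python3 -m inch '[[0.15,0,0,0,0,0,1],[0.15,0,0,0,0,0,1],[0.15,0,0.06,0,0,0,1],[0.15,0,0.12,0,0,0,1],[0.15,0,0.12,0,0,0,1]]'| grep -E 'pos|force'
python3 -m inch '[[-0.04,0,0,0,0,0,1],[-0.04,0,0,0,0,0,1]]' | grep -E 'pos|force'
python3 -m inch '[[-0.02,0,0,0,0,0,1],[-0.02,0,0,0,0,0,1]]' | grep -E 'pos|force'
python3 -m inch '[[-0.02,0,0,0,0,0,1],[-0.02,0,0,0,0,0,1]]' | grep -E 'pos|force'
python3 -m inch '[[-0.02,0,0,0,0,0,1],[-0.02,0,0,0,0,0,1]]' | grep -E 'pos|force'
```

```text
ee_pos: [447.6, 127.0, 73.0]
ft_force: [0.2, -0.0, 0.1]
grasp_force: 0.0
ee_pos: [454.9, 128.3, 74.3]
ft_force: [-0.1, -0.0, -0.4]
grasp_force: 0.0
ee_pos: [457.3, 128.7, 74.3]
ft_force: [-0.3, -0.2, 0.0]
grasp_force: 0.0
ee_pos: [460.1, 129.1, 74.1]
ft_force: [0.1, -0.8, -0.2]
grasp_force: 0.0
ee_pos: [463.1, 129.6, 74.1]
ft_force: [-0.7, 0.2, 0.1]
grasp_force: 0.0
```

```bash
python3 -m inch '[[-0.015,0,0,0,0,0,1],[-0.015,0,0,0,0,0,1]]' | grep -E 'pos|ft'
python3 -m inch '[[-0.015,0,0,0,0,0,1],[-0.015,0,0,0,0,0,1]]' | grep -E 'pos|ft'
python3 -m inch '[[-0.015,0,0,0,0,0,1],[-0.015,0,0,0,0,0,1]]' | grep -E 'pos|ft'
```

```text
ee_pos: [464.6, 129.8, 74.0]
ft_force: [-2.1, -0.9, 0.9]
ee_pos: [466.3, 130.0, 73.8]
ft_force: [-3.3, -0.7, 0.7]
ee_pos: [469.5, 130.5, 73.9]
ft_force: [-1.2, -1.1, -1.1]
```

Contact came at TCP x≈464. I'll push on slowly to about 45 mm of slide.

```bash
python3 -m inch '[[-0.02,0,0,0,0,0,1],[-0.04,0,0,0,0,0,1],[-0.06,0,0,0,0,0,1],[-0.08,0,0,0,0,0,1],[-0.1,0,0,0,0,0,1],[-0.12,0,0,0,0,0,1],[-0.13,0,0,0,0,0,1]]' | grep -E 'pos|ft'
python3 -m inch '[[-0.02,0,0,0,0,0,1],[-0.04,0,0,0,0,0,1],[-0.06,0,0,0,0,0,1],[-0.08,0,0,0,0,0,1],[-0.1,0,0,0,0,0,1],[-0.12,0,0,0,0,0,1],[-0.12,0,0,0,0,0,1]]' | grep -E 'pos|ft'
python3 -m inch '[[-0.015,0,0,0,0,0,1],[-0.015,0,0,0,0,0,1]]' | grep -E 'pos|ft'
python3 -m inch '[[-0.015,0,0,0,0,0,1],[-0.015,0,0,0,0,0,1]]' | grep -E 'pos|ft'
```

```text
ee_pos: [487.1, 133.3, 73.8]
ft_force: [-7.4, 0.0, 4.3]
ee_pos: [507.0, 136.5, 74.2]
ft_force: [0.2, 0.6, -1.1]
ee_pos: [508.2, 136.7, 74.0]
ft_force: [-2.3, -0.0, 2.1]
ee_pos: [510.1, 136.9, 73.8]
ft_force: [-3.8, -0.1, 0.9]
```

Forces show notch 2 being left at x≈508. I'll check from the side before the last click.

Run:
```python
from h import *
im=ctrl.get_image('side'); crop(im,220,154,80,70,8,'pics/s4.png')
```

```text
(no output)
```

View pics/s4.png

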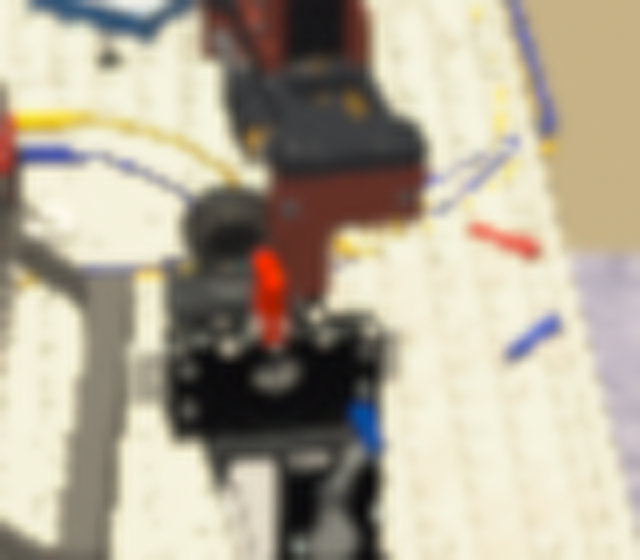

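The tab stands at the middle notch (272,340), with the dots at 230, 320 and 370. It needs one more click, about 13 mm of push.

```bash
python3 -m inch '[[-0.015,0,0,0,0,0,1],[-0.03,0,0,0,0,0,1],[-0.045,0,0,0,0,0,1],[-0.06,0,0,0,0,0,1],[-0.07,0,0,0,0,0,1],[-0.08,0,0,0,0,0,1],[-0.08,0,0,0,0,0,1]]' | grep -E 'pos|ft'
python3 - <<'E'
from h import *
im=ctrl.get_image('side'); crop(im,220,154,80,70,8,'pics/s5.png')
E
```

```text
ee_pos: [523.3, 139.2, 74.2]
ft_force: [-0.5, -0.1, -0.8]
```

View pics/s5.png

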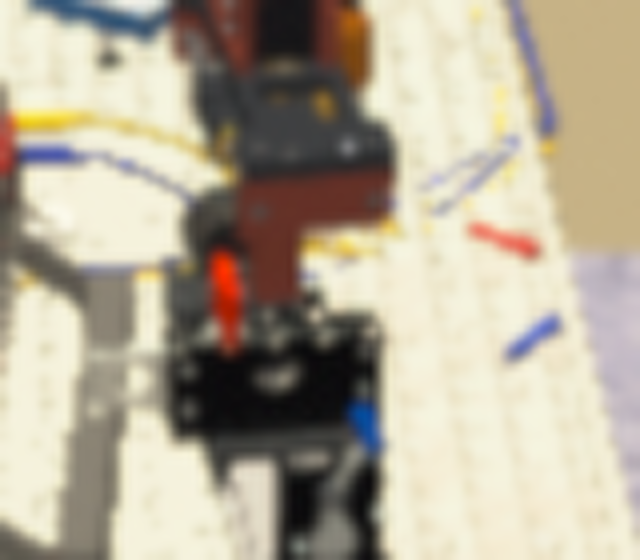

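The tab stands at the fourth dot, (230,340), and the finger has a gap to it, so the slide is in notch 3. Next I'll retreat, then move to the near side of the knob.

```bash
python3 -m inch '[[0.2,0,0,0,0,0,1],[0.4,0,-0.08,0,0,0,1],[0.4,0,-0.08,0,0,0,1],[0.4,0.4,-0.08,0,0,0,1],[0.4,0.8,-0.08,0,0,0,1],[0.4,0.875,-0.08,0,0,0,1],[0.4,0.875,-0.08,0,0,0,1]]' | grep -E 'pos|ft'
python3 - <<'E'
from h import *
a=ctrl.get_image('side'); w=ctrl.get_image('wrist'); o=ctrl.get_obs(); print(o['ee_pos'])
A=cv2.resize(a[150:220,220:300],(480,420),interpolation=cv2.INTER_CUBIC)
B=cv2.resize(w[170:260,220:288],(317,420),interpolation=cv2.INTER_CUBIC)
cv2.imwrite('pics/s6.png',np.hstack([A,B])[:,:,::-1])
E
```

```text
ee_pos: [443.5, 259.9, 85.9]
ft_force: [-0.9, -0.1, -0.7]
[443.27357831 258.39031151  85.83390312]
```

View pics/s6.png

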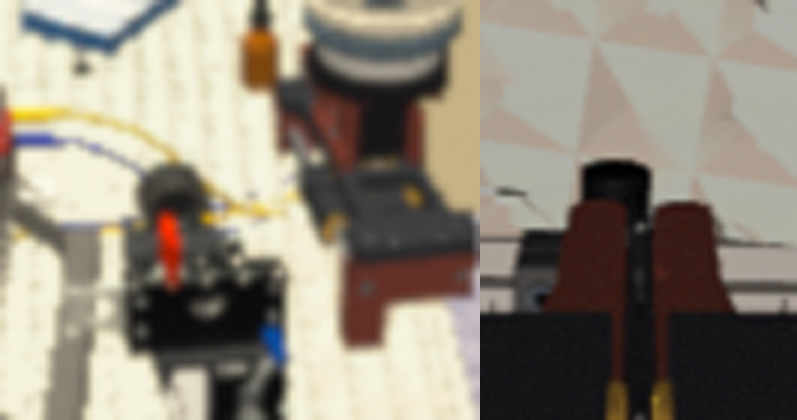

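The slide still stands at its dot. The finger tip (365,345) is level with the knob (272,345), about 25–30 mm short of it, so I'll push.

```bash
python3 -m inch '[[-0.07,0,0,0,0,0,1],[-0.13,0,0,0,0,0,1],[-0.13,0,0,0,0,0,1]]' | grep -E 'pos|ft'
python3 -m inch '[[-0.02,0,0,0,0,0,1],[-0.04,0,0,0,0,0,1],[-0.04,0,0,0,0,0,1]]' | grep -E 'pos|ft'
python3 -m inch '[[-0.02,0,0,0,0,0,1],[-0.04,0,0,0,0,0,1],[-0.04,0,0,0,0,0,1]]' | grep -E 'pos|ft'
python3 -m inch '[[-0.02,0,0,0,0,0,1],[-0.04,0,0,0,0,0,1],[-0.04,0,0,0,0,0,1]]' | grep -E 'pos|ft'
```

```text
ee_pos: [463.6, 262.0, 86.2]
ft_force: [0.7, -0.1, -0.1]
ee_pos: [468.3, 263.3, 86.1]
ft_force: [-0.0, -0.4, 0.3]
ee_pos: [474.3, 264.2, 86.1]
ft_force: [0.5, -0.3, -0.2]
ee_pos: [480.3, 265.1, 86.1]
ft_force: [-0.7, -0.1, 0.9]
```

```bash
python3 -m inch '[[-0.02,0,0,0,0,0,1],[-0.03,0,0,0,0,0,1],[-0.03,0,0,0,0,0,1]]' | grep -E 'pos|ft'
python3 -m inch '[[-0.02,0,0,0,0,0,1],[-0.03,0,0,0,0,0,1],[-0.03,0,0,0,0,0,1]]' | grep -E 'pos|ft'
python3 - <<'E'
from h import *
a=ctrl.get_image('side')
s=cam('side')
h=cv2.cvtColor(a[190:225,245:300],cv2.COLOR_RGB2HSV)
m=cv2.inRange(h,(100,150,80),(125,255,255)); ys,xs=np.nonzero(m); n,l,st,ce=cv2.connectedComponentsWithStats(m); print([(x[4],c+[245,190]) for x,c in zip(st[1:],ce[1:])])
print(proj(s,[488,266.5,119]),proj(s,[518,271,119]))
cv2.imwrite('pics/side7.png',a[:,:,::-1])
E
```

```text
ee_pos: [484.9, 266.0, 86.1]
ft_force: [-0.6, -0.5, 0.8]
ee_pos: [489.3, 266.6, 86.1]
ft_force: [-0.7, 0.2, 0.1]
[(np.int32(17), array([260.70588235, 206.47058824]))]
[266.97500066 206.8513793 ] [257.96160213 207.8546931 ]
```

The knob moved about 5 px, roughly half-way. I'll continue in small steps until the force shows the stop.

```bash
python3 -m inch '[[-0.02,0,0,0,0,0,1],[-0.04,0,0,0,0,0,1],[-0.06,0,0,0,0,0,1],[-0.06,0,0,0,0,0,1]]' | grep -E 'pos|ft'
python3 -m inch '[[-0.015,0,0,0,0,0,1],[-0.03,0,0,0,0,0,1],[-0.03,0,0,0,0,0,1]]' | grep -E 'pos|ft'
python3 -m inch '[[-0.013,0,0,0,0,0,1],[-0.013,0,0,0,0,0,1]]' | grep -E 'pos|ft'
python3 - <<'E'
from h import *
a=ctrl.get_image('side')
h=cv2.cvtColor(a[190:225,245:300],cv2.COLOR_RGB2HSV)
m=cv2.inRange(h,(100,150,80),(125,255,255)); n,l,st,ce=cv2.connectedComponentsWithStats(m); print([(x[4],c+[245,190]) for x,c in zip(st[1:],ce[1:])])
E
```

```text
ee_pos: [498.2, 268.0, 86.0]
ft_force: [-1.6, 0.3, -0.1]
ee_pos: [502.4, 268.7, 86.0]
ft_force: [-1.6, -0.0, -1.6]
ee_pos: [503.4, 268.8, 85.9]
ft_force: [-4.8, 0.1, 0.4]
[(np.int32(18), array([256.61111111, 207.83333333]))]
```

```bash
python3 -m inch '[[-0.013,0,0,0,0,0,1],[-0.013,0,0,0,0,0,1]]' | grep -E 'pos|ft'
python3 -m inch '[[-0.01,0,0,0,0,0,1],[-0.01,0,0,0,0,0,1]]' | grep -E 'pos|ft'
```

```text
ee_pos: [503.6, 268.8, 85.8]
ft_force: [-11.1, -0.6, 5.3]
ee_pos: [503.6, 268.7, 85.7]
ft_force: [-15.3, -0.4, 9.7]
```

The lever is hard against its stop: the force rises and the arm moves no further. I'll retreat and check.

```bash
python3 -m inch '[[0.1,0,0,0,0,0,1],[0.4,0,0,0,0,0,1],[0.5,0,-0.2,0,0,0,1],[0.5,0,-0.5,0,0,0,1],[0.5,0,-0.5,0,0,0,1],[0.5,0,-0.5,0,0,0,1]]' | grep -E 'pos|ft'
python3 - <<'E'
from h import *
a=ctrl.get_image('side'); crop(a,220,154,80,70,8,'pics/s8.png')
print(ctrl.get_obs()['t'])
E
```

```text
ee_pos: [433.9, 257.9, 161.2]
ft_force: [0.1, -0.4, 0.9]
16.325
```

View pics/s8.png

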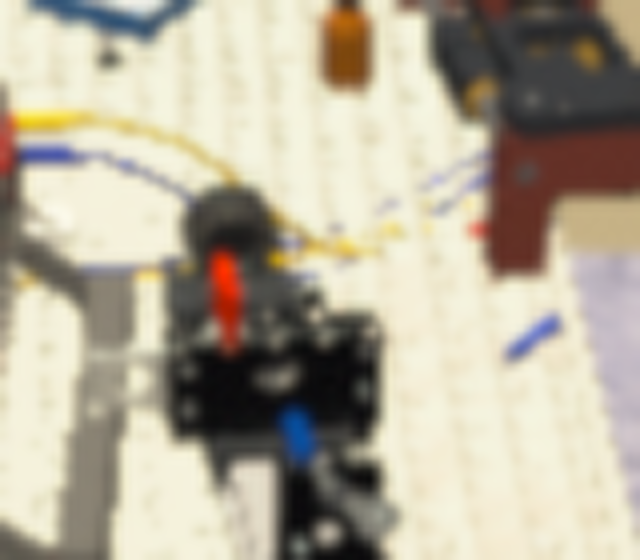

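The tab is still at the third-filter dot (230,340), the lever leans away from the robot with its knob at (298,435), and the robot touches nothing. Handing in.

```bash
python3 -c "
from workcell import ctrl
print(ctrl.close_job())"
```

```text
the job is handed in; nothing more can be done
None
```

I pushed the slide into its third-filter notch, then pushed the shutter lever over to its open stop, and handed the job in after about 16 s of robot time. The last picture showed the tab at the third-filter dot, the lever leaning away and the robot clear; `close_job()` gave no verdict.

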